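# Make up two block-printing kits

## Task

Make up two block-printing kits from the stock on the table. In the hinged wooden case put the blue ink on the white liner and the square block on the cork liner, see that nothing stands above the rim, and only then close the lid fully; in the open grey tray put the red ink on the white liner and the round block on the cork liner. Everything goes in standing upright (never tip an ink over), and the yellow ink and the brush jar stay where they are.

Things in the scene. Friction and masses are not known exactly. Their poses are not given: they have to be found in the camera images.
- case: Fixed wooden case, 150 (x) x 200 (y) x 65 mm to the rim, walls 5 mm, yaw up to 0.25 rad. Origin: centre of its underside, z up, +x to the hinge side, away from the robot. A divider (5 thick, 51 mm high, along x at y=0) makes 2 compartments 140 (x) x 92 mm (y): centre (0, +48.5 mm) white liner, (0, -48.5 mm) cork liner. Liner tops 7 mm above the table
- lid (a joint): Lid hinge of the case, rad: 0 closed flat on the rim, positive as it opens, upright at pi/2, limit 1.85. Starts open at 1.62 to 1.82. A stiff hinge: the lid stays at whatever angle it is left and must be pushed all the way, with about 0.17 N m (1 to 1.5 N near its free edge)
- lid_hinge (a point): Middle of the hinge axis, at (75, 0, 65.5 mm) in the case's frame, axis along case y; its axes turn with the lid. Lid: flat wooden plate 150 mm from hinge to free edge (along its -x) x 200 wide x 8 mm thick, underside on the axis; open, its outer face looks away from the robot. A brass knob (28 mm head) stands 43 mm out of that face, on the middle line, 30 mm from the free edge
- tray: Fixed open grey tray, 150 (x) x 200 (y) x 30 mm high, walls 5 mm, yaw up to 0.25 rad. Origin: centre of its underside, z up. A divider (5 thick, 26 mm high, along x at y=0) makes 2 compartments 140 (x) x 92 mm (y): centre (0, -48.5 mm) white liner, (0, +48.5 mm) cork liner (the other way round from the case). Liner tops 7 mm above the table
- blue_ink: Blue ink pot, upright cylinder 40 mm in diameter and 50 mm tall: blue body, black screw cap with a 33 mm dot of the same colour on top. Origin: centre of its underside, z up along its axis. About 90 g, loose.
- red_ink: Red ink pot, upright cylinder 40 mm in diameter and 50 mm tall: red body, black screw cap with a 33 mm dot of the same colour on top. Origin: centre of its underside, z up along its axis. About 90 g, loose.
- yellow_ink: Yellow ink pot, upright cylinder 40 mm in diameter and 50 mm tall: yellow body, black screw cap with a 33 mm dot of the same colour on top. Origin: centre of its underside, z up along its axis. About 90 g, loose. Not needed: it stays where it stands
- square_block: Square printing block, loose, about 120 g: a dark wooden plate 56 x 56 mm, 16 mm high with its black printing face below, and on it an upright orange bar handle 48 mm long (along x), 16 mm wide (along y), from 16 to 50 mm above the underside. Origin: centre of its underside, z up. Yaw varies by 0.5 rad
- round_block: Round printing block, loose, about 120 g: a dark wooden disc 58 mm in diameter, 16 mm high with its black printing face below, and on it an upright green round knob 22 mm in diameter, from 16 to 50 mm above the underside. Origin: centre of its underside, z up
- brush_jar: White ceramic jar 72 mm in diameter and 90 mm tall with brushes standing in it up to 0.21 m above the table, beyond the stock. Origin: centre of its underside. Stays where it stands
There are look-alikes about, which are no part of the job. There is more than one size of the blue_ink; the job needs the smallest.

How it is judged:
By the outcome, as a careful person would: the job done as asked, in the order asked, and still so for the second after the job is handed in, with the robot touching nothing.
It also fails if it takes over 134 s, if anything falls off the work surface, if the arm or the gripper's body presses on something with over 40 N, if the wrist force passes 120 N, or if a joint passes its speed limit or range.

## Robot

A 6-joint arm with a two-finger parallel gripper is mounted at the origin on the work surface. World frame = base frame: x ahead of the robot, y to its left, z up, the work surface at z = 0. Lengths are in mm, angles in rad, forces in N, time in s.
With the tool pointing down it reaches from about 275 to 1000 mm from the base axis. Payload 8.4 kg.
Tool frame: the origin (TCP) lies at the very end of the fingers, on their centre line; the grasp point (between the pads) lies 19 mm behind it; z points along the fingers, y is the line along which they close (so a half turn about z gives the same grasp; the last joint's range is limited). The gripper opens to 85 mm and grips with 20 to 120 N. Pads are 22 mm wide; open, the fingers measure 114 mm over their backs; the gripper's body (76 mm by 85 mm) begins 54 mm behind the grasp point. The pads swing forward as they close: fully open they stand 13 mm farther back than shut.
Start: joints at [-1.174, 0.353, 1.633, -0, 1.155, -0.002], TCP at [242.694, -575.958, 231.281] pointing down, gripper open.
Joint ranges: [-2.63, 2.63], [-0.92, 2.1], [0.06, 2.66], [-1.3, 4.44], [0, 2.69], [-3.02, 3.02]. Speed limits (rad/s): [2.22, 2.22, 2.79, 3.14, 3.14, 3.14].

## Interface

Orientations are given as [roll, pitch, yaw] about the fixed x, y, z axes, in that order (R = Rz(yaw) Ry(pitch) Rx(roll)).
In Python, from rig import sensors, grab_frame, camera_params, order gives the robot as it stands. The module is installed in compiled form; this text tells all that it offers.
- The arm moves only by the tool move_arm, never from a script. Its argument "motion" is a list of rows, each a list of 7 numbers: the turn, a rotation vector about the tool's x, y, z in rad, then the shift along the tool's x, y, z in m, then the finger opening in m, from 0 to 0.0854. A call has 1 to 8 rows; each row is the pose to reach, as a shift and turn from the pose commanded when the call began, along the tool's axes at that moment; what a row does not reach only later rows make up. A row lasts 1/8 s, in which the tool goes at most 62.5 mm and 10.7 degrees, less where a joint would pass 70% of its speed; a pose out of reach is approached as far as the arm can. A call with a gripper value outside its range is refused whole. The fingers move at their own pace and stop on an object; "grip_force" is the grip in N (left out, the last holds). Time passes only in rows, so rows that repeat a pose let the fingers close. It gives the time, the measured TCP pose, the force, the opening and the grip force at its end, in the units of the state.
- sensors.sense(): the state, without advancing time (a new reading comes with each control period).
- grab_frame(name): name is "scene" or "top" or "wrist"; returns (picture, depth): 420x560x3 uint8, red, green, blue; 420x560 float32, mm along the optical axis (not along the pixel's ray), 0 where there is no reading.
- camera_params(name): a dict with "camera_matrix" (3x3 intrinsics, pixels), "k1" (the pictures are not rectified: a ray, as slopes to the right and down, at radius r is drawn at 1 + k1 r^2 times it, then the intrinsics apply), "world_from_camera" (4x4, takes a point from camera to world coordinates). Camera axes: x right, y down, z forward; pixel columns grow to the right and rows downward; lengths in mm; the calibration is good to about 2 mm. A picture is of the moment at which its call begins: read the wrist's pose just before it. camera_params takes no time and is no camera call; for the wrist camera it gives the pose at the moment of the call.
- order.sign_off(): hands the job in; it is judged then, once.
The state is a dict: "clock": time; "qpos": joint angles; "qvel": joint speeds; "joint_efforts": joint torques, N m; "eef_pos": TCP position; "tcp_rot": TCP orientation; "contact_force": force on the tool from outside, world axes, zero at the start; "wrist_torque": the same for the moment, N m; "opening": opening from 0.0 (shut) to 1.0 (fully open); "grasp_force": force on a finger pad.
Only numpy, scipy, OpenCV 4.12 (cv2) and the standard library are available. Lean on these libraries where they do the work, as an engineer would, in place of code of your own. Each camera call takes 0.05 s, during which the arm holds its last target. There are 200 camera calls.

## Working session

There is one attempt and no reset: what is moved stays moved. The work goes in short steps, Python scripts to look and compute and a tool call to move; the robot and the scene stay as the last step left them, time stands still between calls to the robot, and variables do not carry over. Pictures are saved under pics/ and viewed, at most 14 in all, crops included, and the job is handed in when it is done.

Besides the shell and the picture viewer there is one more tool, called after "Call:" by a JSON object that holds its "api" and its "payload". move_arm: Moves the arm, as the interface text tells. Its arguments: {"type":"object","properties":{"motion":{"type":"array","items":{"type":"array","items":{"type":"number"}}},"grip_force":{"type":"number"}},"required":["motion"]}

```bash
mkdir -p pics; cat > h.py <<'E'
import numpy as np, cv2
from rig import sensors, grab_frame, camera_params, order
def snap(n,f):
    p,d=grab_frame(n); c=camera_params(n)
    cv2.imwrite(f'pics/{f}.png',p[:,:,::-1]); np.savez(f'pics/{f}.npz',p=p,d=d,K=c['camera_matrix'],k=c['k1'],T=c['world_from_camera'])
def load(f):
    z=np.load(f'pics/{f}.npz'); h,w=z['d'].shape
    u,v=np.meshgrid(np.arange(w),np.arange(h)); uv=np.stack([u,v],-1).reshape(-1,1,2).astype(float)
    s=cv2.undistortPoints(uv,z['K'],np.array([float(z['k']),0,0,0,0])).reshape(h,w,2)
    T=np.array(z['T']); d=z['d'].astype(float)
    P=np.stack([s[...,0]*d,s[...,1]*d,d],-1)@T[:3,:3].T+T[:3,3]
    P[d==0]=np.nan
    return z['p'],P
E
python3 - <<'E'
from h import *
snap('scene','s0'); snap('top','t0')
s=sensors.sense(); print(s)
print(camera_params('top'),camera_params('scene')['world_from_camera'])
E
```

```text
{'clock': 0.1, 'qpos': array([-1.17440031e+00,  3.53548435e-01,  1.63403866e+00, -2.98845715e-05,
        1.15520328e+00, -2.39208521e-03]), 'qvel': array([ 2.63421139e-05, -8.12899003e-04, -1.69413865e-03, -2.03718161e-03,
       -1.62268900e-03,  4.85642933e-07]), 'joint_efforts': array([ 8.11826449e-04, -6.06355047e+01, -3.42820501e+01,  6.28446799e-06,
        3.78088400e-03,  6.83422599e-06]), 'eef_pos': array([ 242.52469351, -575.57740539,  230.66480887]), 'tcp_rot': array([-3.14039488e+00,  2.44611291e-05,  3.98800201e-01]), 'contact_force': array([-0.64835352, -0.18112277, -1.00582078]), 'wrist_torque': array([-0.01116866,  0.01146135, -0.03535031]), 'grasp_force': 0.0, 'opening': 1.0007950010096152}
{'camera_matrix': array([[431.21100631,   0.        , 283.7021367 ],
       [  0.        , 431.21100631, 205.16109396],
       [  0.        ,   0.        ,   1.        ]]), 'k1': -0.05089719476297775, 'world_from_camera': array([[ 1.17679578e-03, -9.82994832e-01,  1.83629453e-01,
         4.53879034e+02],
       [-9.99343688e-01, -7.80435425e-03, -3.53735000e-02,
         1.20893650e+01],
       [ 3.62050770e-02, -1.83467307e-01, -9.82358865e-01,
         9.66839968e+02],
       [ 0.00000000e+00,  0.00000000e+00,  0.00000000e+00,
         1.00000000e+00]])} [[-7.80996868e-01  4.44226500e-01 -4.38983723e-01  1.06648247e+03]
 [ 6.24486288e-01  5.64246869e-01 -5.40039209e-01  5.70533604e+02]
 [ 7.79546353e-03 -6.95908247e-01 -7.18088395e-01  8.47030317e+02]
 [ 0.00000000e+00  0.00000000e+00  0.00000000e+00  1.00000000e+00]]
```

View pics/t0.png

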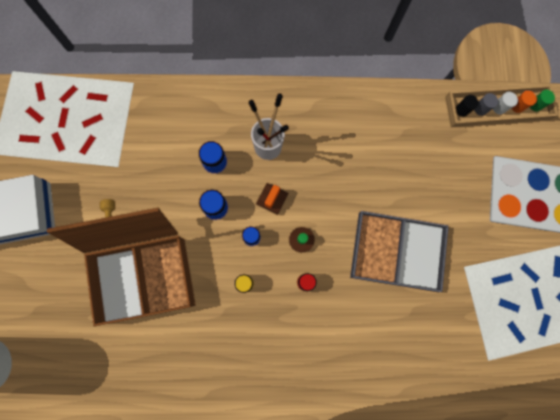

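View pics/s0.png

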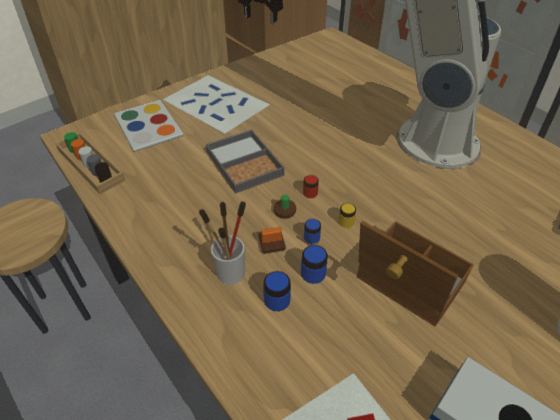

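The top view shows the small blue ink at (251,236), red at (307,282), yellow at (243,283), the square block at (272,197) and the round block at (302,239). The jar is at (268,138), the case at about (140,280) and the tray at about (400,250). The larger blue look-alikes are at (212,155) and (212,204). Next I'll measure positions.

```bash
cat > m.py <<'E'
from h import *
import sys
def blob(f,c,r,lo,hi,zmin,zmax):
    p,P=load(f); hsv=cv2.cvtColor(p,cv2.COLOR_RGB2HSV)
    m=np.zeros(p.shape[:2],np.uint8); cv2.circle(m,c,r,1,-1)
    hh=hsv[...,0].astype(int); inh=(hh>=lo)&(hh<=hi) if lo<=hi else (hh>=lo)|(hh<=hi)
    ok=(m>0)&inh&(hsv[...,1]>130)&(hsv[...,2]>50)&(P[...,2]>zmin)&(P[...,2]<zmax)
    return P[ok]
def circ(Q):
    (x,y),r=cv2.minEnclosingCircle(Q[:,:2].astype(np.float32)); return np.round([x,y,r,np.median(Q[:,2]),len(Q)],1), Q.mean(0).round(1)
E
python3 - <<'E'
from m import *
for n,c,lo,hi,z0,z1 in [('blue',(251,236),100,130,44,60),('bigA',(212,155),100,130,40,140),('bigB',(212,204),100,130,40,140),('red',(307,282),170,8,44,60),('yel',(243,283),20,35,44,60),('green',(302,239),45,85,42,60),('orange',(272,197),5,16,42,60)]:
    Q=blob('t0',c,22,lo,hi,z0,z1); print(n,*circ(Q), (cv2.minAreaRect(Q[:,:2].astype(np.float32)) if n=='orange' else ''))
p,P=load('t0')
z=P[...,2]
# table check
print('table',np.nanmedian(z[300:400,200:400]))
def rect(name,sl,z0,z1):
    Q=P[sl]; ok=(Q[...,2]>z0)&(Q[...,2]<z1); Q=Q[ok]; r=cv2.minAreaRect(Q[:,:2].astype(np.float32)); print(name,len(Q),r,np.median(Q[:,2]))
rect('tray rim',np.s_[205:300,340:460],22,38)
rect('case rim',np.s_[225:335,75:205],58,72)
Q=P[60:180,235:310]; Q=Q[(Q[...,2]>75)&(Q[...,2]<100)];print('jar',circ(Q))
for px in [(120,285),(165,275),(380,250),(422,255)]: print(px,P[px[1],px[0]].round(1))
E
```

```text
blue [559.1  49.6  18.   50.5 216. ] [559.1  49.2  50.5] 
bigA [732.7 137.5  27.1  72.1 463. ] [731.5 136.3  69.3] 
bigB [625.6 131.4  27.1  72.2 492. ] [624.7 130.6  70. ] 
red [461.7 -70.1  19.1  50.5 247. ] [461.3 -69.7  50.4] 
yel [459.1  63.4  18.3  50.3 239. ] [458.9  63.8  50.4] 
green [554.6 -61.5  10.7  49.8  81. ] [554.1 -61.1  49.8] 
orange [646.8   4.5  24.2  49.7 162. ] [646.7   4.8  49.6] ((647.1328735351562, 4.890815734863281), (15.896717071533203, 48.06171798706055), 63.78261947631836)
table 0.12153493062464804
tray rim 1040 ((528.9197387695312, -280.20391845703125), (201.48670959472656, 149.09732055664062), 80.73851776123047) 29.404283662801788
case rim 1023 ((467.1690673828125, 283.546142578125), (157.6704864501953, 202.2950897216797), 11.801654815673828) 64.3633556356067
jar (array([772.7,  16.1,  36.4,  89. , 316. ]), array([771.1,  17.3,  87.2]))
(120, 285) [453.4 333.5   9.8]
(165, 275) [475.7 237.1   7.9]
(380, 250) [ 532.5 -239.3    6.6]
(422, 255) [ 521.3 -334.9    7.4]
```

```bash
cat > plan.py <<'E'
import numpy as np, json, math
# wps: list of (x,y,z mm, yaw, opening m, rows); prints calls of <=8 rows relative to commanded pose at call start
def plan(start, wps):
    out=[]; cur=list(start)
    for *p,op,n in wps:
        q=np.array(cur,float); t=np.array(p,float)
        for i in range(1,n+1): out.append((*(q+(t-q)*i/n),op))
        cur=p
    b=np.array(start,float)
    for k in range(0,len(out),8):
        ch=out[k:k+8]; rows=[]
        for r in ch:
            d=np.array(r[:3])-b[:3]; c,s=math.cos(b[3]),math.sin(b[3])
            rows.append([0,0,round(-(r[3]-b[3]),3),round((c*d[0]+s*d[1])/1e3,4),round((s*d[0]-c*d[1])/1e3,4),round(-d[2]/1e3,4),r[4]])
        print(json.dumps(rows)); b=np.array(ch[-1][:4])
    print('end',[round(float(v),3) for v in b])
E
python3 - <<'E'
from m import *
p,P=load('t0')
Q=P[225:335,75:205].reshape(-1,3); Q=Q[(Q[:,2]>60)&(Q[:,2]<69)]
for yaw in (.19,.206,.22):
    R=np.array([[np.cos(yaw),np.sin(yaw)],[-np.sin(yaw),np.cos(yaw)]])
    L=(Q[:,:2]-[463,282])@R.T
    print(yaw,np.percentile(L,[0,1,99,100],axis=0).round(1).tolist())
    for nm,m,ax in [('front',(L[:,0]<-60)&(abs(L[:,1])<90),(1,0)),('side-',(L[:,1]<-88)&(abs(L[:,0])<60),(0,1)),('side+',(L[:,1]>88)&(abs(L[:,0])<60),(0,1))]:
        print(nm,m.sum(),np.polyfit(L[m][:,ax[0]],L[m][:,ax[1]],1).round(3))
# brushes, lid
Z=P[60:180,235:310].reshape(-1,3); Z=Z[Z[:,2]>95]; print('brush',Z.min(0),Z.max(0))
yaw=.206; R=np.array([[np.cos(yaw),np.sin(yaw)],[-np.sin(yaw),np.cos(yaw)]])
A=P[190:260,40:190].reshape(-1,3); A=A[A[:,2]>80]; L=np.c_[(A[:,:2]-[463,282])@R.T,A[:,2]]
f=(L[:,2]>90)&(L[:,0]<130); print('lid inner fit x=a z+b',np.polyfit(L[f][:,2],L[f][:,0],1),L.min(0),L.max(0))
Q=P[205:300,340:460].reshape(-1,3);Q=Q[(Q[:,2]>22)&(Q[:,2]<38)]
yaw=-.162; R=np.array([[np.cos(yaw),np.sin(yaw)],[-np.sin(yaw),np.cos(yaw)]]); L=(Q[:,:2]-[529,-280])@R.T
print('tray',np.percentile(L,[1,99],axis=0).round(1).tolist())
E
```

```text
0.19 [[-74.9, -101.0], [-73.9, -100.3], [77.9, 99.8], [79.5, 101.7]]
front 220 [-1.0000e-02 -7.1162e+01]
side- 158 [ 1.2000e-02 -9.7948e+01]
side+ 177 [1.1000e-02 9.6899e+01]
0.206 [[-74.4, -100.5], [-73.7, -100.1], [77.8, 100.0], [78.9, 101.8]]
front 221 [ 6.0000e-03 -7.1158e+01]
side- 160 [-5.0000e-03 -9.7932e+01]
side+ 180 [-6.0000e-03  9.6916e+01]
0.22 [[-75.0, -101.1], [-74.3, -100.6], [78.2, 100.5], [79.8, 102.6]]
front 220 [ 2.0000e-02 -7.1167e+01]
side- 160 [-1.7000e-02 -9.7958e+01]
side+ 179 [-2.1000e-02  9.6957e+01]
brush [728.99535094 -24.21099625  95.10186294] [811.23973292  52.71518313 216.91800792]
lid inner fit x=a z+b [ 0.20169139 62.11082261] [  76.37663631 -100.61786463   80.01375898] [148.57398411 100.63070141 215.858511  ]
tray [[-74.2, -99.3], [74.1, 100.3]]
```

```bash
python3 - <<'E'
from plan import plan
Y=1.772
plan((242.7,-576,231.3,.399),[(420,-250,231.3,.95,.06,8),(559,49.4,160,Y,.06,8),(559,49.4,60,Y,.06,3),(559,49.4,11,Y,.06,3),(559,49.4,11,Y,.06,2)])
E
```

```text
[[0, 0, -0.069, 0.0363, -0.0289, -0.0, 0.06], [0, 0, -0.138, 0.0725, -0.0579, -0.0, 0.06], [0, 0, -0.207, 0.1088, -0.0868, -0.0, 0.06], [0, 0, -0.275, 0.145, -0.1158, -0.0, 0.06], [0, 0, -0.344, 0.1813, -0.1447, -0.0, 0.06], [0, 0, -0.413, 0.2175, -0.1736, -0.0, 0.06], [0, 0, -0.482, 0.2538, -0.2026, -0.0, 0.06], [0, 0, -0.551, 0.29, -0.2315, -0.0, 0.06]]
[[0, 0, -0.103, 0.0405, -0.0076, 0.0089, 0.06], [0, 0, -0.206, 0.0811, -0.0153, 0.0178, 0.06], [0, 0, -0.308, 0.1216, -0.0229, 0.0267, 0.06], [0, 0, -0.411, 0.1622, -0.0305, 0.0357, 0.06], [0, 0, -0.514, 0.2027, -0.0382, 0.0446, 0.06], [0, 0, -0.616, 0.2433, -0.0458, 0.0535, 0.06], [0, 0, -0.719, 0.2838, -0.0535, 0.0624, 0.06], [0, 0, -0.822, 0.3244, -0.0611, 0.0713, 0.06]]
[[0, 0, -0.0, 0.0, 0.0, 0.0333, 0.06], [0, 0, -0.0, 0.0, 0.0, 0.0667, 0.06], [0, 0, -0.0, 0.0, 0.0, 0.1, 0.06], [0, 0, -0.0, 0.0, 0.0, 0.1163, 0.06], [0, 0, -0.0, 0.0, 0.0, 0.1327, 0.06], [0, 0, -0.0, 0.0, 0.0, 0.149, 0.06], [0, 0, -0.0, 0.0, 0.0, 0.149, 0.06], [0, 0, -0.0, 0.0, 0.0, 0.149, 0.06]]
end [559.0, 49.4, 11.0, 1.772]
```

Call:
{"api": "move_arm", "payload": {"motion": [[0,0,-0.069,0.036,-0.029,0,0.06],[0,0,-0.138,0.072,-0.058,0,0.06],[0,0,-0.207,0.109,-0.087,0,0.06],[0,0,-0.275,0.145,-0.116,0,0.06],[0,0,-0.344,0.181,-0.145,0,0.06],[0,0,-0.413,0.217,-0.174,0,0.06],[0,0,-0.482,0.254,-0.203,0,0.06],[0,0,-0.551,0.29,-0.2315,0,0.06]]}}

```text
clock: 1.1
eef_pos: [420.4, -248.5, 231.1]
tcp_rot: [-3.141, -0.0, 0.952]
contact_force: [-0.4, -0.2, -0.2]
opening: 0.701
grasp_force: 0.0
```

Call:
{"api": "move_arm", "payload": {"motion": [[0,0,-0.103,0.041,-0.008,0.009,0.06],[0,0,-0.206,0.081,-0.015,0.018,0.06],[0,0,-0.308,0.122,-0.023,0.027,0.06],[0,0,-0.411,0.162,-0.031,0.036,0.06],[0,0,-0.514,0.203,-0.038,0.045,0.06],[0,0,-0.616,0.243,-0.046,0.054,0.06],[0,0,-0.719,0.284,-0.053,0.062,0.06],[0,0,-0.822,0.3245,-0.061,0.071,0.06]]}}

```text
clock: 2.1
eef_pos: [559.6, 50.7, 159.8]
tcp_rot: [-3.141, 0.0, 1.775]
contact_force: [-0.2, -0.6, 0.2]
opening: 0.703
grasp_force: 0.0
```

Call:
{"api": "move_arm", "payload": {"motion": [[0,0,0,0,0,0.033,0.06],[0,0,0,0,0,0.067,0.06],[0,0,0,0,0,0.1,0.06],[0,0,0,0,0,0.116,0.06],[0,0,0,0,0,0.133,0.06],[0,0,0,0,0,0.149,0.06],[0,0,0,0,0,0.149,0.06],[0,0,0,0,0,0.149,0.06]]}}

```text
clock: 3.1
eef_pos: [559.7, 49.4, 11.8]
tcp_rot: [3.141, 0.0, 1.772]
contact_force: [0.5, 0.5, -0.4]
opening: 0.701
grasp_force: 0.0
```

Call:
{"api": "move_arm", "payload": {"motion": [[0,0,0,0,0,0,0.034],[0,0,0,0,0,0,0.034],[0,0,0,0,0,0,0.034],[0,0,0,0,0,0,0.034],[0,0,0,0,0,0,0.034],[0,0,0,0,0,0,0.034]], "grip_force": 30}}

```text
clock: 3.85
eef_pos: [559.9, 49.4, 12.2]
tcp_rot: [3.14, 0.0, 1.772]
contact_force: [-1.2, 0.3, 6.0]
opening: 0.46
grasp_force: 29.9
```

```bash
python3 - <<'E'
from plan import plan
Y=1.772;o=.034
plan((559,49.4,11,Y),[(559,49.4,140,Y,o,5),(430,150,140,Y,o,4),(430,150,140,Y,o,0) if 0 else (445,327.5,140,Y,o,6),(445,327.5,140,Y,o,1),(445,327.5,30,Y,o,4),(445,327.5,18.5,Y,o,2),(445,327.5,18.5,Y,o,2)])
E
```

```text
[[0, 0, -0.0, 0.0, 0.0, -0.0258, 0.034], [0, 0, -0.0, 0.0, 0.0, -0.0516, 0.034], [0, 0, -0.0, 0.0, 0.0, -0.0774, 0.034], [0, 0, -0.0, 0.0, 0.0, -0.1032, 0.034], [0, 0, -0.0, 0.0, 0.0, -0.129, 0.034], [0, 0, -0.0, 0.0311, -0.0266, -0.129, 0.034], [0, 0, -0.0, 0.0622, -0.0531, -0.129, 0.034], [0, 0, -0.0, 0.0933, -0.0797, -0.129, 0.034]]
[[0, 0, -0.0, 0.0311, -0.0266, -0.0, 0.034], [0, 0, -0.0, 0.0596, -0.0182, -0.0, 0.034], [0, 0, -0.0, 0.0881, -0.0098, -0.0, 0.034], [0, 0, -0.0, 0.1165, -0.0015, -0.0, 0.034], [0, 0, -0.0, 0.145, 0.0069, -0.0, 0.034], [0, 0, -0.0, 0.1735, 0.0152, -0.0, 0.034], [0, 0, -0.0, 0.202, 0.0236, -0.0, 0.034], [0, 0, -0.0, 0.202, 0.0236, -0.0, 0.034]]
[[0, 0, -0.0, 0.0, 0.0, 0.0275, 0.034], [0, 0, -0.0, 0.0, 0.0, 0.055, 0.034], [0, 0, -0.0, 0.0, 0.0, 0.0825, 0.034], [0, 0, -0.0, 0.0, 0.0, 0.11, 0.034], [0, 0, -0.0, 0.0, 0.0, 0.1158, 0.034], [0, 0, -0.0, 0.0, 0.0, 0.1215, 0.034], [0, 0, -0.0, 0.0, 0.0, 0.1215, 0.034], [0, 0, -0.0, 0.0, 0.0, 0.1215, 0.034]]
end [445.0, 327.5, 18.5, 1.772]
```

Call:
{"api": "move_arm", "payload": {"motion": [[0,0,0,0,0,-0.026,0.034],[0,0,0,0,0,-0.052,0.034],[0,0,0,0,0,-0.077,0.034],[0,0,0,0,0,-0.103,0.034],[0,0,0,0,0,-0.129,0.034],[0,0,0,0.031,-0.027,-0.129,0.034],[0,0,0,0.062,-0.053,-0.129,0.034],[0,0,0,0.093,-0.08,-0.129,0.034]]}}

```text
clock: 4.85
eef_pos: [461.3, 125.1, 140.5]
tcp_rot: [3.141, -0.0, 1.771]
contact_force: [-0.4, 0.5, -0.9]
opening: 0.453
grasp_force: 30.5
```

Call:
{"api": "move_arm", "payload": {"motion": [[0,0,0,0.031,-0.027,0,0.034],[0,0,0,0.06,-0.018,0,0.034],[0,0,0,0.088,-0.01,0,0.034],[0,0,0,0.117,-0.001,0,0.034],[0,0,0,0.145,0.007,0,0.034],[0,0,0,0.174,0.015,0,0.034],[0,0,0,0.202,0.0235,0,0.034],[0,0,0,0.202,0.0235,0,0.034]]}}

```text
clock: 5.85
eef_pos: [445.2, 328.9, 140.4]
tcp_rot: [3.141, -0.001, 1.774]
contact_force: [0.6, -0.2, -0.2]
opening: 0.456
grasp_force: 30.6
```

Call:
{"api": "move_arm", "payload": {"motion": [[0,0,0,0,0,0.027,0.034],[0,0,0,0,0,0.055,0.034],[0,0,0,0,0,0.082,0.034],[0,0,0,0,0,0.11,0.034],[0,0,0,0,0,0.116,0.034],[0,0,0,0,0,0.121,0.034],[0,0,0,0,0,0.121,0.034],[0,0,0,0,0,0.121,0.034]]}}

```text
clock: 6.85
eef_pos: [445.5, 327.5, 20.1]
tcp_rot: [3.14, -0.001, 1.772]
contact_force: [0.1, 0.0, 0.7]
opening: 0.457
grasp_force: 30.6
```

```bash
python3 - <<'E'
from plan import plan
Y=1.772;S=2.685
print(1);plan((445,327.5,19,Y),[(445,327.5,19,Y,.055,3),(445,327.5,140,Y,.055,5)])
print(2);plan((445,327.5,140,Y),[(430,150,140,Y,.04,5),(647,4.7,140,S,.04,8),(647,4.7,140,S,.04,1),(647,4.7,35,S,.04,4),(647,4.7,22,S,.04,2),(647,4.7,22,S,.04,1),(647,4.7,22,S,.01,6)])
E
```

```text
1
[[0, 0, -0.0, 0.0, 0.0, -0.0, 0.055], [0, 0, -0.0, 0.0, 0.0, -0.0, 0.055], [0, 0, -0.0, 0.0, 0.0, -0.0, 0.055], [0, 0, -0.0, 0.0, 0.0, -0.0242, 0.055], [0, 0, -0.0, 0.0, 0.0, -0.0484, 0.055], [0, 0, -0.0, 0.0, 0.0, -0.0726, 0.055], [0, 0, -0.0, 0.0, 0.0, -0.0968, 0.055], [0, 0, -0.0, 0.0, 0.0, -0.121, 0.055]]
end [445.0, 327.5, 140.0, 1.772]
2
[[0, 0, -0.0, -0.0342, -0.01, -0.0, 0.04], [0, 0, -0.0, -0.0684, -0.0201, -0.0, 0.04], [0, 0, -0.0, -0.1026, -0.0301, -0.0, 0.04], [0, 0, -0.0, -0.1367, -0.0401, -0.0, 0.04], [0, 0, -0.0, -0.1709, -0.0502, -0.0, 0.04], [0, 0, -0.114, -0.1941, -0.0272, -0.0, 0.04], [0, 0, -0.228, -0.2174, -0.0043, -0.0, 0.04], [0, 0, -0.342, -0.2406, 0.0187, -0.0, 0.04]]
[[0, 0, -0.114, -0.0296, 0.0138, -0.0, 0.04], [0, 0, -0.228, -0.0591, 0.0276, -0.0, 0.04], [0, 0, -0.342, -0.0887, 0.0415, -0.0, 0.04], [0, 0, -0.457, -0.1183, 0.0553, -0.0, 0.04], [0, 0, -0.571, -0.1479, 0.0691, -0.0, 0.04], [0, 0, -0.571, -0.1479, 0.0691, -0.0, 0.04], [0, 0, -0.571, -0.1479, 0.0691, 0.0262, 0.04], [0, 0, -0.571, -0.1479, 0.0691, 0.0525, 0.04]]
[[0, 0, -0.0, 0.0, 0.0, 0.0262, 0.04], [0, 0, -0.0, 0.0, 0.0, 0.0525, 0.04], [0, 0, -0.0, 0.0, 0.0, 0.059, 0.04], [0, 0, -0.0, 0.0, 0.0, 0.0655, 0.04], [0, 0, -0.0, 0.0, 0.0, 0.0655, 0.04], [0, 0, -0.0, 0.0, 0.0, 0.0655, 0.01], [0, 0, -0.0, 0.0, 0.0, 0.0655, 0.01], [0, 0, -0.0, 0.0, 0.0, 0.0655, 0.01]]
[[0, 0, -0.0, 0.0, 0.0, -0.0, 0.01], [0, 0, -0.0, 0.0, 0.0, -0.0, 0.01], [0, 0, -0.0, 0.0, 0.0, -0.0, 0.01]]
end [647.0, 4.7, 22.0, 2.685]
```

Call:
{"api": "move_arm", "payload": {"motion": [[0,0,0,0,0,0.001,0.034],[0,0,0,0,0,0.001,0.055],[0,0,0,0,0,0.001,0.055],[0,0,0,0,0,0.001,0.055],[0,0,0,0,0,-0.03,0.055],[0,0,0,0,0,-0.06,0.055],[0,0,0,0,0,-0.091,0.055],[0,0,0,0,0,-0.121,0.055]]}}

```text
clock: 7.85
eef_pos: [444.8, 327.1, 141.2]
tcp_rot: [-3.141, 0.0, 1.772]
contact_force: [0.9, -0.1, -0.1]
opening: 0.645
grasp_force: 0.0
```

Call:
{"api": "move_arm", "payload": {"motion": [[0,0,0,-0.034,-0.01,0,0.04],[0,0,0,-0.068,-0.02,0,0.04],[0,0,0,-0.103,-0.03,0,0.04],[0,0,0,-0.137,-0.04,0,0.04],[0,0,0,-0.171,-0.05,0,0.04],[0,0,-0.114,-0.194,-0.027,0,0.04],[0,0,-0.228,-0.217,-0.004,0,0.04],[0,0,-0.342,-0.2405,0.0185,0,0.04]]}}

```text
clock: 8.85
eef_pos: [511.9, 94.5, 140.4]
tcp_rot: [3.141, 0.0, 2.117]
contact_force: [-0.0, 0.3, -0.2]
opening: 0.467
grasp_force: 0.0
```

Call:
{"api": "move_arm", "payload": {"motion": [[0,0,-0.114,-0.03,0.014,0,0.04],[0,0,-0.228,-0.059,0.028,0,0.04],[0,0,-0.342,-0.089,0.041,0,0.04],[0,0,-0.457,-0.118,0.055,0,0.04],[0,0,-0.571,-0.148,0.069,0,0.04],[0,0,-0.571,-0.148,0.069,0,0.04],[0,0,-0.571,-0.148,0.069,0.026,0.04],[0,0,-0.571,-0.148,0.069,0.0525,0.04]]}}

```text
clock: 9.85
eef_pos: [646.0, 4.6, 87.3]
tcp_rot: [3.141, -0.0, 2.683]
contact_force: [-0.2, -0.0, -0.1]
opening: 0.473
grasp_force: 0.0
```

```bash
python3 - <<'E'
from h import *
s=sensors.sense(); print(s['eef_pos'],s['tcp_rot'],s['opening'])
snap('wrist','w1')
E
```

```text
[645.99022201   4.57596109  87.33690041] [ 3.14148781e+00 -1.34053261e-04  2.68332155e+00] 0.47317471814554324
```

View pics/w1.png

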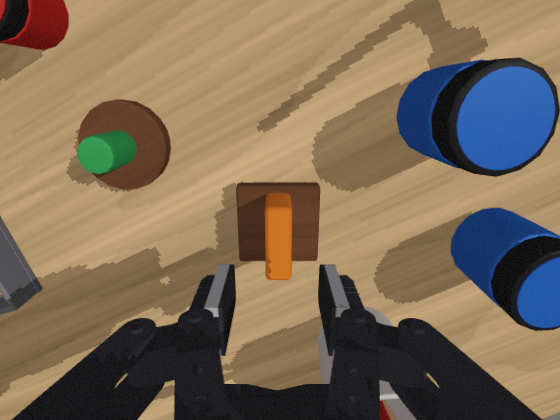

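The handle, at column 279, is centred between the fingers and aligned with them, so I'll descend.

Call:
{"api": "move_arm", "payload": {"motion": [[0,0,0,0,0,0.026,0.04],[0,0,0,0,0,0.052,0.04],[0,0,0,0,0,0.059,0.04],[0,0,0,0,0,0.0655,0.04],[0,0,0,0,0,0.0655,0.04],[0,0,0,0,0,0.0655,0.01],[0,0,0,0,0,0.0655,0.01],[0,0,0,0,0,0.0655,0.01]]}}

```text
clock: 10.9
eef_pos: [647.3, 4.2, 23.2]
tcp_rot: [3.141, 0.001, 2.685]
contact_force: [-0.3, -0.0, 5.5]
opening: 0.183
grasp_force: 30.3
```

Call:
{"api": "move_arm", "payload": {"motion": [[0,0,0,0,0,0,0.01],[0,0,0,0,0,0,0.01],[0,0,0,0,0,0,0.01]]}}

```text
clock: 11.28
eef_pos: [647.3, 4.2, 23.2]
tcp_rot: [3.141, 0.001, 2.685]
contact_force: [0.3, -0.0, 5.8]
opening: 0.181
grasp_force: 30.4
```

```bash
python3 - <<'E'
from plan import plan
Y=1.772;S=2.685;o=.01
plan((647,4.7,22,S),[(647,4.7,150,S,o,5),(440,100,150,Y,o,8),(464.4,232.5,150,Y,o,4),(464.4,232.5,150,Y,o,1),(464.4,232.5,42,Y,o,4),(464.4,232.5,29.5,Y,o,2)])
E
```

```text
[[0, 0, -0.0, 0.0, 0.0, -0.0256, 0.01], [0, 0, -0.0, 0.0, 0.0, -0.0512, 0.01], [0, 0, -0.0, 0.0, 0.0, -0.0768, 0.01], [0, 0, -0.0, 0.0, 0.0, -0.1024, 0.01], [0, 0, -0.0, 0.0, 0.0, -0.128, 0.01], [0, 0, 0.114, 0.0285, -0.0007, -0.128, 0.01], [0, 0, 0.228, 0.057, -0.0014, -0.128, 0.01], [0, 0, 0.342, 0.0854, -0.0021, -0.128, 0.01]]
[[0, 0, 0.114, 0.0266, -0.0102, -0.0, 0.01], [0, 0, 0.228, 0.0532, -0.0205, -0.0, 0.01], [0, 0, 0.342, 0.0798, -0.0307, -0.0, 0.01], [0, 0, 0.456, 0.1063, -0.0409, -0.0, 0.01], [0, 0, 0.571, 0.1329, -0.0512, -0.0, 0.01], [0, 0, 0.571, 0.1524, -0.0237, -0.0, 0.01], [0, 0, 0.571, 0.1719, 0.0038, -0.0, 0.01], [0, 0, 0.571, 0.1914, 0.0313, -0.0, 0.01]]
[[0, 0, -0.0, 0.0312, 0.0126, -0.0, 0.01], [0, 0, -0.0, 0.0312, 0.0126, -0.0, 0.01], [0, 0, -0.0, 0.0312, 0.0126, 0.027, 0.01], [0, 0, -0.0, 0.0312, 0.0126, 0.054, 0.01], [0, 0, -0.0, 0.0312, 0.0126, 0.081, 0.01], [0, 0, -0.0, 0.0312, 0.0126, 0.108, 0.01], [0, 0, -0.0, 0.0312, 0.0126, 0.1142, 0.01], [0, 0, -0.0, 0.0312, 0.0126, 0.1205, 0.01]]
end [464.4, 232.5, 29.5, 1.772]
```

Call:
{"api": "move_arm", "payload": {"motion": [[0,0,0,0,0,-0.026,0.01],[0,0,0,0,0,-0.051,0.01],[0,0,0,0,0,-0.077,0.01],[0,0,0,0,0,-0.102,0.01],[0,0,0,0,0,-0.128,0.01],[0,0,0.114,0.0285,-0.001,-0.128,0.01],[0,0,0.228,0.057,-0.001,-0.128,0.01],[0,0,0.342,0.0855,-0.002,-0.128,0.01]]}}

```text
clock: 12.28
eef_pos: [568.1, 40.3, 150.3]
tcp_rot: [-3.141, -0.0, 2.339]
contact_force: [0.2, 0.6, -0.7]
opening: 0.181
grasp_force: 29.4
```

Call:
{"api": "move_arm", "payload": {"motion": [[0,0,0.114,0.027,-0.01,0,0.01],[0,0,0.228,0.053,-0.02,0,0.01],[0,0,0.342,0.08,-0.031,0,0.01],[0,0,0.456,0.106,-0.041,0,0.01],[0,0,0.571,0.133,-0.051,0,0.01],[0,0,0.571,0.152,-0.024,0,0.01],[0,0,0.571,0.172,0.004,0,0.01],[0,0,0.571,0.191,0.031,0,0.01]]}}

```text
clock: 13.28
eef_pos: [458.1, 199.6, 150.4]
tcp_rot: [3.141, -0.0, 1.772]
contact_force: [0.6, 0.2, -0.7]
opening: 0.181
grasp_force: 29.5
```

Call:
{"api": "move_arm", "payload": {"motion": [[0,0,0,0.031,0.0125,0,0.01],[0,0,0,0.031,0.0125,0,0.01],[0,0,0,0.031,0.0125,0.027,0.01],[0,0,0,0.031,0.0125,0.054,0.01],[0,0,0,0.031,0.0125,0.081,0.01],[0,0,0,0.031,0.0125,0.108,0.01],[0,0,0,0.031,0.0125,0.114,0.01],[0,0,0,0.031,0.0125,0.12,0.01]]}}

```text
clock: 14.28
eef_pos: [464.3, 231.1, 30.6]
tcp_rot: [3.141, -0.0, 1.771]
contact_force: [-0.3, 0.9, -1.0]
opening: 0.181
grasp_force: 29.5
```

```bash
python3 - <<'E'
from plan import plan
Y=1.772;T=1.409
plan((464.4,232.5,150,Y),[(440,100,150,Y,.06,4),(461.5,-69.8,150,T,.06,5),(461.5,-69.8,150,T,.06,1),(461.5,-69.8,30,T,.06,4),(461.5,-69.8,11,T,.06,2)])
E
```

```text
[[0, 0, -0.0, -0.0312, -0.0126, -0.0, 0.06], [0, 0, -0.0, -0.0625, -0.0252, -0.0, 0.06], [0, 0, -0.0, -0.0937, -0.0378, -0.0, 0.06], [0, 0, -0.0, -0.125, -0.0504, -0.0, 0.06], [0, 0, 0.073, -0.1591, -0.053, -0.0, 0.06], [0, 0, 0.145, -0.1932, -0.0555, -0.0, 0.06], [0, 0, 0.218, -0.2274, -0.0581, -0.0, 0.06], [0, 0, 0.29, -0.2615, -0.0607, -0.0, 0.06]]
[[0, 0, 0.073, -0.0334, 0.0073, -0.0, 0.06], [0, 0, 0.073, -0.0334, 0.0073, -0.0, 0.06], [0, 0, 0.073, -0.0334, 0.0073, 0.03, 0.06], [0, 0, 0.073, -0.0334, 0.0073, 0.06, 0.06], [0, 0, 0.073, -0.0334, 0.0073, 0.09, 0.06], [0, 0, 0.073, -0.0334, 0.0073, 0.12, 0.06], [0, 0, 0.073, -0.0334, 0.0073, 0.1295, 0.06], [0, 0, 0.073, -0.0334, 0.0073, 0.139, 0.06]]
end [461.5, -69.8, 11.0, 1.409]
```

Call:
{"api": "move_arm", "payload": {"motion": [[0,0,0,0,0,0.001,0.01],[0,0,0,0,0,0.001,0.03],[0,0,0,0,0,0.001,0.03],[0,0,0,0,0,0.001,0.03],[0,0,0,0,0,-0.03,0.03],[0,0,0,0,0,-0.06,0.03],[0,0,0,0,0,-0.09,0.04],[0,0,0,0,0,-0.12,0.04]]}}

```text
clock: 15.28
eef_pos: [464.0, 231.4, 151.4]
tcp_rot: [3.142, -0.0, 1.772]
contact_force: [1.1, 0.6, -0.2]
opening: 0.467
grasp_force: 0.0
```

Call:
{"api": "move_arm", "payload": {"motion": [[0,0,0,-0.031,-0.013,0,0.06],[0,0,0,-0.062,-0.025,0,0.06],[0,0,0,-0.094,-0.038,0,0.06],[0,0,0,-0.125,-0.05,0,0.06],[0,0,0.073,-0.159,-0.053,0,0.06],[0,0,0.145,-0.193,-0.056,0,0.06],[0,0,0.218,-0.227,-0.058,0,0.06],[0,0,0.29,-0.2615,-0.061,0,0.06]]}}

```text
clock: 16.27
eef_pos: [456.7, -38.1, 150.5]
tcp_rot: [3.141, -0.0, 1.48]
contact_force: [-0.4, -0.5, -0.1]
opening: 0.705
grasp_force: 0.0
```

Call:
{"api": "move_arm", "payload": {"motion": [[0,0,0.073,-0.033,0.007,0,0.06],[0,0,0.073,-0.033,0.007,0,0.06],[0,0,0.073,-0.033,0.007,0.03,0.06],[0,0,0.073,-0.033,0.007,0.06,0.06],[0,0,0.073,-0.033,0.007,0.09,0.06],[0,0,0.073,-0.033,0.007,0.12,0.06],[0,0,0.073,-0.033,0.007,0.13,0.06],[0,0,0.073,-0.033,0.007,0.139,0.06]]}}

```text
clock: 17.27
eef_pos: [460.9, -70.1, 11.3]
tcp_rot: [3.141, -0.0, 1.41]
contact_force: [-0.2, -1.3, -0.9]
opening: 0.704
grasp_force: 0.0
```

Call:
{"api": "move_arm", "payload": {"motion": [[0,0,0,0,0,0,0.06],[0,0,0,0,0,0,0.034],[0,0,0,0,0,0,0.034],[0,0,0,0,0,0,0.034],[0,0,0,0,0,0,0.034],[0,0,0,0,0,0,0.034]]}}

```text
clock: 18.02
eef_pos: [461.2, -70.5, 12.2]
tcp_rot: [3.14, -0.0, 1.409]
contact_force: [-0.5, 0.4, 6.5]
opening: 0.455
grasp_force: 29.8
```

```bash
python3 - <<'E'
from h import *
from plan import plan
T=1.409
s=sensors.sense(); print(s['eef_pos'],s['tcp_rot'],s['opening'],s['grasp_force'])
plan((461.5,-69.8,11,T),[(461.5,-69.8,110,T,.034,4),(521.2,-327.9,110,T,.034,8),(521.2,-327.9,110,T,.034,1),(521.2,-327.9,30,T,.034,4),(521.2,-327.9,17.7,T,.034,3)])
print(2)
plan((521.2,-327.9,17.7,T),[(521.2,-327.9,17.7,T,.06,3),(521.2,-327.9,110,T,.06,5)])
print(3)
plan((521.2,-327.9,110,T),[(554.2,-61.2,110,T,.045,8),(554.2,-61.2,110,T,.045,1),(554.2,-61.2,35,T,.045,3),(554.2,-61.2,22,T,.045,2),(554.2,-61.2,22,T,.016,8)])
print(4)
plan((554.2,-61.2,22,T),[(554.2,-61.2,110,T,.016,4),(536.8,-232.1,110,T,.016,6),(536.8,-232.1,110,T,.016,1),(536.8,-232.1,42,T,.016,3),(536.8,-232.1,28.7,T,.016,2)])
snap('top','t1')
E
```

```text
[461.15527445 -70.54985444  12.15566254] [ 3.14025379e+00 -8.89821747e-05  1.40868238e+00] 0.455132934822633 29.80526179075241
[[0, 0, -0.0, 0.0, 0.0, -0.0248, 0.034], [0, 0, -0.0, 0.0, 0.0, -0.0495, 0.034], [0, 0, -0.0, 0.0, 0.0, -0.0742, 0.034], [0, 0, -0.0, 0.0, 0.0, -0.099, 0.034], [0, 0, -0.0, -0.0306, 0.0126, -0.099, 0.034], [0, 0, -0.0, -0.0613, 0.0251, -0.099, 0.034], [0, 0, -0.0, -0.0919, 0.0377, -0.099, 0.034], [0, 0, -0.0, -0.1226, 0.0502, -0.099, 0.034]]
[[0, 0, -0.0, -0.0306, 0.0126, -0.0, 0.034], [0, 0, -0.0, -0.0613, 0.0251, -0.0, 0.034], [0, 0, -0.0, -0.0919, 0.0377, -0.0, 0.034], [0, 0, -0.0, -0.1226, 0.0502, -0.0, 0.034], [0, 0, -0.0, -0.1226, 0.0502, -0.0, 0.034], [0, 0, -0.0, -0.1226, 0.0502, 0.02, 0.034], [0, 0, -0.0, -0.1226, 0.0502, 0.04, 0.034], [0, 0, -0.0, -0.1226, 0.0502, 0.06, 0.034]]
[[0, 0, -0.0, 0.0, 0.0, 0.02, 0.034], [0, 0, -0.0, 0.0, 0.0, 0.0241, 0.034], [0, 0, -0.0, 0.0, 0.0, 0.0282, 0.034], [0, 0, -0.0, 0.0, 0.0, 0.0323, 0.034]]
end [521.2, -327.9, 17.7, 1.409]
2
[[0, 0, -0.0, 0.0, 0.0, -0.0, 0.06], [0, 0, -0.0, 0.0, 0.0, -0.0, 0.06], [0, 0, -0.0, 
[... 1210 characters left out ...]
16], [0, 0, -0.0, 0.0, 0.0, -0.044, 0.016], [0, 0, -0.0, 0.0, 0.0, -0.066, 0.016], [0, 0, -0.0, 0.0, 0.0, -0.088, 0.016], [0, 0, -0.0, -0.0286, 0.0017, -0.088, 0.016], [0, 0, -0.0, -0.0572, 0.0035, -0.088, 0.016], [0, 0, -0.0, -0.0857, 0.0052, -0.088, 0.016], [0, 0, -0.0, -0.1143, 0.0069, -0.088, 0.016]]
[[0, 0, -0.0, -0.0286, 0.0017, -0.0, 0.016], [0, 0, -0.0, -0.0572, 0.0035, -0.0, 0.016], [0, 0, -0.0, -0.0572, 0.0035, -0.0, 0.016], [0, 0, -0.0, -0.0572, 0.0035, 0.0227, 0.016], [0, 0, -0.0, -0.0572, 0.0035, 0.0453, 0.016], [0, 0, -0.0, -0.0572, 0.0035, 0.068, 0.016], [0, 0, -0.0, -0.0572, 0.0035, 0.0747, 0.016], [0, 0, -0.0, -0.0572, 0.0035, 0.0813, 0.016]]
end [536.8, -232.1, 28.7, 1.409]
```

View pics/t1.png

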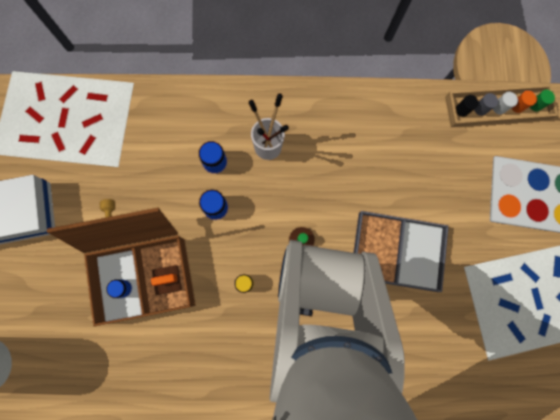

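The blue ink (117,289) stands on the white liner and the square block (163,281) on the cork. Yellow has not moved, and red is in the grip. I'll carry on with the tray.

Call:
{"api": "move_arm", "payload": {"motion": [[0,0,0,0,0,-0.025,0.034],[0,0,0,0,0,-0.05,0.034],[0,0,0,0,0,-0.074,0.034],[0,0,0,0,0,-0.099,0.034],[0,0,0,-0.031,0.0125,-0.099,0.034],[0,0,0,-0.061,0.025,-0.099,0.034],[0,0,0,-0.092,0.038,-0.099,0.034],[0,0,0,-0.1225,0.05,-0.099,0.034]]}}

```text
clock: 19.08
eef_pos: [490.4, -200.6, 110.8]
tcp_rot: [3.141, 0.0, 1.409]
contact_force: [0.4, 0.0, -0.3]
opening: 0.459
grasp_force: 30.7
```

Call:
{"api": "move_arm", "payload": {"motion": [[0,0,0,-0.031,0.0125,0,0.034],[0,0,0,-0.061,0.025,0,0.034],[0,0,0,-0.092,0.038,0,0.034],[0,0,0,-0.1225,0.05,0,0.034],[0,0,0,-0.1225,0.05,0,0.034],[0,0,0,-0.1225,0.05,0.02,0.034],[0,0,0,-0.1225,0.05,0.04,0.034],[0,0,0,-0.1225,0.05,0.06,0.034]]}}

```text
clock: 20.08
eef_pos: [519.1, -327.3, 48.2]
tcp_rot: [-3.14, -0.001, 1.41]
contact_force: [0.2, -0.5, -1.0]
opening: 0.457
grasp_force: 30.7
```

Call:
{"api": "move_arm", "payload": {"motion": [[0,0,0,0,0,0.02,0.034],[0,0,0,0,0,0.024,0.034],[0,0,0,0,0,0.028,0.034],[0,0,0,0,0,0.032,0.034],[0,0,0,0,0,0.032,0.034]]}}

```text
clock: 20.7
eef_pos: [520.3, -328.8, 19.2]
tcp_rot: [3.14, 0.001, 1.409]
contact_force: [-1.3, 1.0, 2.7]
opening: 0.455
grasp_force: 31.0
```

Call:
{"api": "move_arm", "payload": {"motion": [[0,0,0,0,0,0.0005,0.06],[0,0,0,0,0,0.0005,0.06],[0,0,0,0,0,0.0005,0.06],[0,0,0,0,0,-0.018,0.06],[0,0,0,0,0,-0.037,0.06],[0,0,0,0,0,-0.055,0.06],[0,0,0,0,0,-0.074,0.06],[0,0,0,0,0,-0.092,0.06]]}}

```text
clock: 21.7
eef_pos: [519.9, -328.5, 112.0]
tcp_rot: [3.141, 0.0, 1.409]
contact_force: [-0.7, 0.3, 0.0]
opening: 0.702
grasp_force: 0.0
```

Call:
{"api": "move_arm", "payload": {"motion": [[0,0,0,0.034,-0.001,0,0.045],[0,0,0,0.067,-0.003,0,0.045],[0,0,0,0.101,-0.004,0,0.045],[0,0,0,0.134,-0.005,0,0.045],[0,0,0,0.168,-0.0065,0,0.045],[0,0,0,0.201,-0.008,0,0.045],[0,0,0,0.235,-0.009,0,0.045],[0,0,0,0.2685,-0.0105,0,0.045]]}}

```text
clock: 22.7
eef_pos: [552.9, -60.6, 111.1]
tcp_rot: [3.141, -0.0, 1.409]
contact_force: [-0.3, -0.4, 0.3]
opening: 0.53
grasp_force: 0.0
```

```bash
python3 - <<'E'
from m import *
s=sensors.sense(); print(s['eef_pos'],s['tcp_rot'],s['opening'])
snap('wrist','w2'); p,P=load('w2')
hsv=cv2.cvtColor(p,cv2.COLOR_RGB2HSV)
ok=(hsv[...,0]>45)&(hsv[...,0]<85)&(hsv[...,1]>130)&(P[...,2]>46)&(P[...,2]<60); print(circ(P[ok]))
E
```

```text
[552.91083825 -60.64571336 111.05957721] [ 3.14114754e+00 -5.81343362e-05  1.40871163e+00] 0.5298601406942256
(array([518.2,  -1.1,  78.1,  49.6, 770. ]), array([554.4, -56.8,  49.5]))
```

Call:
{"api": "move_arm", "payload": {"motion": [[0,0,0,0,-0.001,0,0.045],[0,0,0,0,-0.001,0.025,0.045],[0,0,0,0,-0.001,0.05,0.045],[0,0,0,0,-0.001,0.075,0.045],[0,0,0,0,-0.001,0.082,0.045],[0,0,0,0,-0.001,0.089,0.045],[0,0,0,0,-0.001,0.089,0.045],[0,0,0,0,-0.001,0.089,0.016]]}}

```text
clock: 23.75
eef_pos: [552.2, -61.7, 22.0]
tcp_rot: [3.141, -0.0, 1.409]
contact_force: [-0.6, -0.4, -0.0]
opening: 0.331
grasp_force: 0.0
```

Call:
{"api": "move_arm", "payload": {"motion": [[0,0,0,0,0,0,0.016],[0,0,0,0,0,0,0.016],[0,0,0,0,0,0,0.016],[0,0,0,0,0,0,0.016],[0,0,0,0,0,0,0.016]]}}

```text
clock: 24.38
eef_pos: [552.3, -61.7, 22.1]
tcp_rot: [3.14, 0.0, 1.409]
contact_force: [-0.7, -0.5, 5.7]
opening: 0.245
grasp_force: 29.3
```

Call:
{"api": "move_arm", "payload": {"motion": [[0,0,0,0,0,-0.022,0.016],[0,0,0,0,0,-0.044,0.016],[0,0,0,0,0,-0.066,0.016],[0,0,0,0,0,-0.088,0.016],[0,0,0,-0.029,0.002,-0.088,0.016],[0,0,0,-0.057,0.0035,-0.088,0.016],[0,0,0,-0.086,0.005,-0.088,0.016],[0,0,0,-0.1145,0.007,-0.088,0.016]]}}

```text
clock: 25.38
eef_pos: [539.8, -176.4, 109.3]
tcp_rot: [-3.141, -0.0, 1.409]
contact_force: [1.1, -0.4, -1.2]
opening: 0.25
grasp_force: 29.5
```

Call:
{"api": "move_arm", "payload": {"motion": [[0,0,0,-0.029,0.002,0,0.016],[0,0,0,-0.057,0.0035,0,0.016],[0,0,0,-0.057,0.0035,0,0.016],[0,0,0,-0.057,0.0035,0.022,0.016],[0,0,0,-0.057,0.0035,0.045,0.016],[0,0,0,-0.057,0.0035,0.068,0.016],[0,0,0,-0.057,0.0035,0.075,0.016],[0,0,0,-0.057,0.0035,0.081,0.016]]}}

```text
clock: 26.38
eef_pos: [534.6, -232.1, 28.6]
tcp_rot: [-3.141, -0.0, 1.409]
contact_force: [-11.7, 4.9, 36.2]
opening: 0.247
grasp_force: 33.6
```

```bash
python3 - <<'E'
from plan import plan
import numpy as np
from h import sensors
s=sensors.sense(); print(s['eef_pos'],s['contact_force'])
T=1.409;Y=1.772
c=np.array([464.5,282]);a=.201
def W(x,y): return c+[x*np.cos(a)-y*np.sin(a), x*np.sin(a)+y*np.cos(a)]
# go up high, over table centre to behind the lid at case (165,-60)
b=W(160,-60); print(b)
plan((536.8,-232.1,110,T),[(536.8,-232.1,290,T,0.03,5),(*b,290,Y,0,11)])
E
```

```text
[ 534.58502134 -232.06739966   28.61668643] [-11.68973246   4.86080638  36.23381451]
[633.25774483 255.15184255]
[[0, 0, -0.0, 0.0, 0.0, -0.036, 0.03], [0, 0, -0.0, 0.0, 0.0, -0.072, 0.03], [0, 0, -0.0, 0.0, 0.0, -0.108, 0.03], [0, 0, -0.0, 0.0, 0.0, -0.144, 0.03], [0, 0, -0.0, 0.0, 0.0, -0.18, 0.03], [0, 0, -0.033, 0.0451, 0.0015, -0.18, 0], [0, 0, -0.066, 0.0903, 0.003, -0.18, 0], [0, 0, -0.099, 0.1354, 0.0046, -0.18, 0]]
[[0, 0, -0.033, 0.0448, 0.006, -0.0, 0], [0, 0, -0.066, 0.0895, 0.0119, -0.0, 0], [0, 0, -0.099, 0.1343, 0.0179, -0.0, 0], [0, 0, -0.132, 0.179, 0.0239, -0.0, 0], [0, 0, -0.165, 0.2238, 0.0299, -0.0, 0], [0, 0, -0.198, 0.2686, 0.0358, -0.0, 0], [0, 0, -0.231, 0.3133, 0.0418, -0.0, 0], [0, 0, -0.264, 0.3581, 0.0478, -0.0, 0]]
end [633.258, 255.152, 290.0, 1.772]
```

The block is pressing on the liner at 36 N. I'll ease up 1 mm, then release.

Call:
{"api": "move_arm", "payload": {"motion": [[0,0,0,0,0,-0.001,0.016],[0,0,0,0,0,-0.001,0.016],[0,0,0,0,0,-0.001,0.016]]}}

```text
clock: 26.75
eef_pos: [534.7, -232.6, 29.7]
tcp_rot: [3.141, 0.0, 1.409]
contact_force: [0.5, 0.1, -1.0]
opening: 0.245
grasp_force: 30.3
```

Call:
{"api": "move_arm", "payload": {"motion": [[0,0,0,0,0,0,0.04],[0,0,0,0,0,0,0.04],[0,0,0,0,0,0,0.04],[0,0,0,0,0,-0.04,0.04],[0,0,0,0,0,-0.09,0.04],[0,0,0,0,0,-0.14,0.04],[0,0,0,0,0,-0.19,0.03],[0,0,0,0,0,-0.24,0.02]]}}

```text
clock: 27.75
eef_pos: [534.2, -232.4, 271.0]
tcp_rot: [3.141, 0.0, 1.409]
contact_force: [0.3, -0.3, -0.2]
opening: 0.238
grasp_force: 0.0
```

```bash
python3 - <<'E'
from m import *
s=sensors.sense(); print(s['eef_pos'],s['contact_force'],s['tcp_rot'])
snap('scene','s2'); snap('top','t2')
p,P=load('t2')
c=np.array([464.5,282]);a=.201;R=np.array([[np.cos(a),np.sin(a)],[-np.sin(a),np.cos(a)]])
for n,cc,lo,hi in [('blue',(117,289),100,130),('orange',(163,281),3,12)]:
    Q=blob('t2',cc,18,lo,hi,50,70); w,m=circ(Q); print(n,w,R@(w[:2]-c))
E
```

```text
[ 534.16112228 -232.42384874  271.04031293] [ 0.30515709 -0.2998782  -0.23084224] [3.14136832e+00 4.25262371e-05 1.40879222e+00]
blue [446.7 326.2  18.8  57.1 239. ] [-8.61714108 46.8638974 ]
orange [466.4 231.4  24.9  56.8 184. ] [ -8.24050638 -49.96062504]
```

View pics/s2.png

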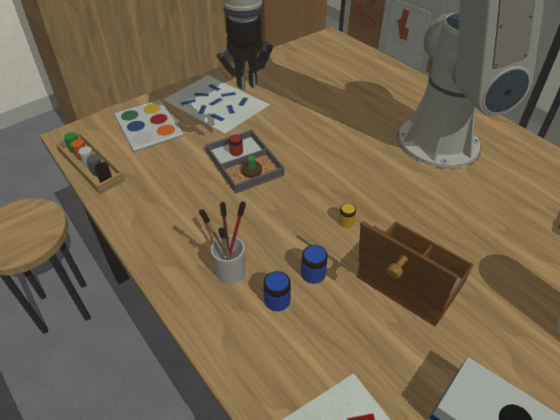

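The red ink (236,145) stands on the white liner and the round block (251,166) on the cork, both upright. In the case the tops are at 57 mm, below the 65 mm rim, so the lid can be closed.

```bash
cat > lid.py <<'E'
from plan import plan
import numpy as np
c=np.array([464.5,282]);a=.201;Y=1.772;y=-68
def W(x): return c+[x*np.cos(a)-y*np.sin(a), x*np.sin(a)+y*np.cos(a)]
def P(th,r=125,dz=0): return (*W(14.5+75-r*np.cos(th)+8*np.sin(th)),65.5+r*np.sin(th)+8*np.cos(th)+dz,Y,0,1)
b=W(160)
print('A');plan((534.2,-232.4,271,1.409),[(580,0,290,1.57,0,6),(*b,290,Y,0,6),(*b,290,Y,0,1),(*b,190,Y,0,3)])
print('B');plan((*b,190,Y),[(*P(1.57)[:4],0,5)]+[P(t) for t in np.linspace(1.57,0,20)[1:]])
E
python3 lid.py
```

```text
A
[[0, 0, -0.027, 0.0395, 0.0013, -0.0032, 0], [0, 0, -0.054, 0.0789, 0.0026, -0.0063, 0], [0, 0, -0.081, 0.1184, 0.0039, -0.0095, 0], [0, 0, -0.107, 0.1578, 0.0052, -0.0127, 0], [0, 0, -0.134, 0.1973, 0.0065, -0.0158, 0], [0, 0, -0.161, 0.2367, 0.0078, -0.019, 0], [0, 0, -0.195, 0.2789, 0.0101, -0.019, 0], [0, 0, -0.228, 0.321, 0.0125, -0.019, 0]]
[[0, 0, -0.034, 0.0405, 0.0119, -0.0, 0], [0, 0, -0.067, 0.081, 0.0237, -0.0, 0], [0, 0, -0.101, 0.1216, 0.0356, -0.0, 0], [0, 0, -0.135, 0.1621, 0.0475, -0.0, 0], [0, 0, -0.135, 0.1621, 0.0475, -0.0, 0], [0, 0, -0.135, 0.1621, 0.0475, 0.0333, 0], [0, 0, -0.135, 0.1621, 0.0475, 0.0667, 0], [0, 0, -0.135, 0.1621, 0.0475, 0.1, 0]]
end [634.855, 247.313, 190.0, 1.772]
B
[[0, 0, -0.0, 0.0, -0.0125, -0.0001, 0], [0, 0, -0.0, 0.0, -0.025, -0.0002, 0], [0, 0, -0.0, 0.0, -0.0376, -0.0003, 0], [0, 0, -0.0, 0.0, -0.0501, -0.0004, 0], [0, 0, -0.0, 0.0, -0.0626, -0.0005, 0], [0, 0, -0.0, 0.0, -0.0729, -0.0007, 0], [0, 0, -0.0, 0.0, -0.0833, -0.0001, 0], [0, 0, -0.0, 0.0, -0.0935, 0.0014, 0]]
[[0, 0, -0.0, 0.0, -0.0101, 0.0023, 0], [0, 0, -0.0, 0.0, -0.0199, 0.0055, 0], [0, 0, -0.0, 0.0, -0.0295, 0.0094, 0], [0, 0, -0.0, 0.0, -0.0387, 0.0141, 0], [0, 0, -0.0, 0.0, -0.0475, 0.0196, 0], [0, 0, -0.0, 0.0, -0.0558, 0.0258, 0], [0, 0, -0.0, 0.0, -0.0636, 0.0326, 0], [0, 0, -0.0, 0.0, -0.0707, 0.0401, 0]]
[[0, 0, -0.0, 0.0, -0.0065, 0.008, 0], [0, 0, -0.0, 0.0, -0.0124, 0.0166, 0], [0, 0, -0.0, 0.0, -0.0175, 0.0255, 0], [0, 0, -0.0, 0.0, -0.0219, 0.0349, 0], [0, 0, -0.0, 0.0, -0.0255, 0.0446, 0], [0, 0, -0.0, 0.0, -0.0282, 0.0546, 0], [0, 0, -0.0, 0.0, -0.0302, 0.0648, 0], [0, 0, -0.0, 0.0, -0.0312, 0.0751, 0]]
end [443.291, 208.281, 73.5, 1.772]
```

Call:
{"api": "move_arm", "payload": {"motion": [[0,0,-0.027,0.039,0.001,-0.003,0],[0,0,-0.054,0.079,0.003,-0.006,0],[0,0,-0.081,0.118,0.004,-0.01,0],[0,0,-0.107,0.158,0.005,-0.013,0],[0,0,-0.134,0.197,0.0065,-0.016,0],[0,0,-0.161,0.237,0.008,-0.019,0],[0,0,-0.195,0.279,0.01,-0.019,0],[0,0,-0.228,0.321,0.0125,-0.019,0]]}}

```text
clock: 28.85
eef_pos: [598.4, 83.6, 287.6]
tcp_rot: [-3.141, 0.0, 1.638]
contact_force: [1.0, -0.2, 0.2]
opening: 0.001
grasp_force: 0.0
```

Call:
{"api": "move_arm", "payload": {"motion": [[0,0,-0.034,0.0405,0.012,0,0],[0,0,-0.067,0.081,0.024,0,0],[0,0,-0.101,0.1215,0.036,0,0],[0,0,-0.135,0.162,0.0475,0,0],[0,0,-0.135,0.162,0.0475,0,0],[0,0,-0.135,0.162,0.0475,0.033,0],[0,0,-0.135,0.162,0.0475,0.067,0],[0,0,-0.135,0.162,0.0475,0.1,0]]}}

```text
clock: 29.85
eef_pos: [634.7, 245.8, 186.8]
tcp_rot: [-3.141, 0.0, 1.771]
contact_force: [1.3, -0.1, -0.3]
opening: 0.002
grasp_force: 0.0
```

```bash
python3 - <<'E'
from m import *
s=sensors.sense(); print(s['eef_pos'],s['contact_force'],s['tcp_rot'],s['qpos'],s['opening'])
snap('scene','s3')
E
```

```text
[634.72988721 245.83505626 186.77456748] [ 1.29806239 -0.14860602 -0.33852587] [-3.14079963e+00  4.78827928e-04  1.77094266e+00] [ 3.67483610e-01  4.79201467e-01  1.54387726e+00 -3.77911639e-04
  1.11937565e+00  1.67502477e-01] 0.0017425375378876534
```

View pics/s3.png

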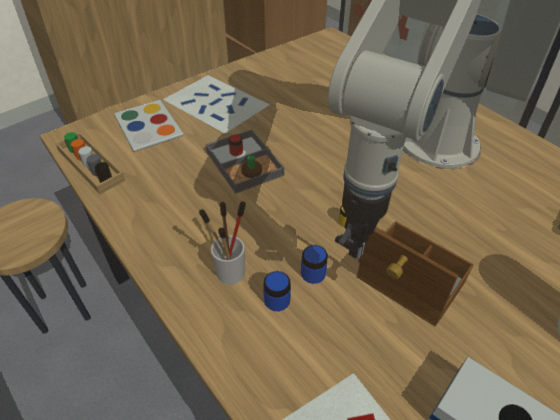

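The shut fingers (355,245) are just behind the lid at its near end and clear of the knob (397,267). I'll push now.

Call:
{"api": "move_arm", "payload": {"motion": [[0,0,0,0,-0.0125,-0.003,0],[0,0,0,0,-0.025,-0.004,0],[0,0,0,0,-0.0375,-0.004,0],[0,0,0,0,-0.05,-0.004,0],[0,0,0,0,-0.0625,-0.004,0],[0,0,0,0,-0.073,-0.004,0],[0,0,0,0,-0.083,-0.003,0],[0,0,0,0,-0.0935,-0.002,0]]}}

```text
clock: 30.9
eef_pos: [543.0, 228.3, 190.1]
tcp_rot: [-3.142, -0.0, 1.772]
contact_force: [1.3, -0.0, -0.6]
opening: -0.001
grasp_force: 0.6
```

Call:
{"api": "move_arm", "payload": {"motion": [[0,0,0,0,-0.01,0.002,0],[0,0,0,0,-0.02,0.0055,0],[0,0,0,0,-0.0295,0.0095,0],[0,0,0,0,-0.0385,0.014,0],[0,0,0,0,-0.0475,0.0195,0],[0,0,0,0,-0.056,0.026,0],[0,0,0,0,-0.0635,0.0325,0],[0,0,0,0,-0.0705,0.04,0]]}}

```text
clock: 31.9
eef_pos: [474.0, 214.2, 149.8]
tcp_rot: [-3.142, 0.0, 1.772]
contact_force: [-1.4, -0.8, 1.0]
opening: -0.003
grasp_force: 0.5
```

```bash
python3 - <<'E'
from m import *
s=sensors.sense(); print(s['eef_pos'],s['contact_force'],s['tcp_rot'],s['qpos'])
snap('scene','s4')
E
```

```text
[474.02772086 214.20294465 149.79387376] [-1.40312848 -0.80494787  1.00224763] [-3.14151814e+00  2.32029116e-05  1.77183105e+00] [ 4.21535553e-01  2.89738187e-01  1.93165156e+00 -7.97249748e-06
  9.20280689e-01  2.20505655e-01]
```

View pics/s4.png

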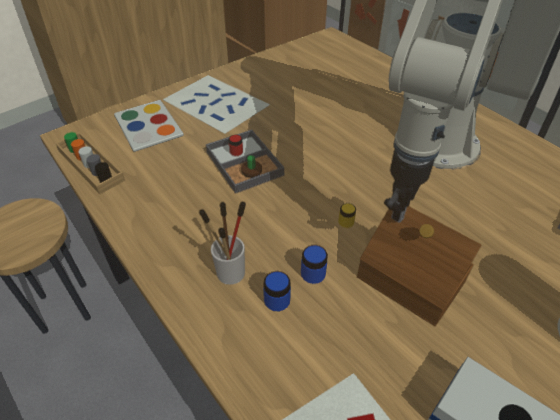

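The lid is past half way and the fingers (398,208) are on its outer face. I'll finish the arc.

Call:
{"api": "move_arm", "payload": {"motion": [[0,0,0,0,-0.0065,0.008,0],[0,0,0,0,-0.0125,0.0165,0],[0,0,0,0,-0.0175,0.0255,0],[0,0,0,0,-0.022,0.035,0],[0,0,0,0,-0.0255,0.0445,0],[0,0,0,0,-0.028,0.0545,0],[0,0,0,0,-0.03,0.0645,0],[0,0,0,0,-0.031,0.075,0]]}}

```text
clock: 32.95
eef_pos: [444.1, 208.1, 74.6]
tcp_rot: [-3.142, 0.0, 1.772]
contact_force: [-1.2, -0.5, 1.1]
opening: 0.002
grasp_force: 0.3
```

Call:
{"api": "move_arm", "payload": {"motion": [[0,0,0,0,0,0.001,0],[0,0,0,0,0,0.001,0],[0,0,0,0,0,0.001,0]]}}

```text
clock: 33.33
eef_pos: [444.3, 208.2, 74.4]
tcp_rot: [3.141, -0.0, 1.772]
contact_force: [0.2, 0.2, 0.0]
opening: 0.004
grasp_force: 0.0
```

Call:
{"api": "move_arm", "payload": {"motion": [[0,0,0,0,0,0.001,0],[0,0,0,0,0,0.001,0],[0,0,0,0,0,0.001,0]]}}

```text
clock: 33.7
eef_pos: [444.4, 208.2, 73.5]
tcp_rot: [3.141, -0.0, 1.772]
contact_force: [-0.8, 0.2, 3.9]
opening: 0.003
grasp_force: 1.9
```

Call:
{"api": "move_arm", "payload": {"motion": [[0,0,0,0,0,0.0005,0],[0,0,0,0,0,0.0005,0],[0,0,0,0,0,0.0005,0]]}}

```text
clock: 34.08
eef_pos: [444.4, 208.2, 73.4]
tcp_rot: [3.141, -0.0, 1.772]
contact_force: [-1.9, -1.0, 10.2]
opening: -0.0
grasp_force: 5.3
```

Firm contact: 10 N at 73.4 mm, where a closed lid's outer face should be at 73.5. I'll retreat and check.

Call:
{"api": "move_arm", "payload": {"motion": [[0,0,0,0,0,-0.03,0],[0,0,0,0,0,-0.07,0],[0,0,0,0,0,-0.12,0],[0,0,0,0,0,-0.16,0],[0,0,0,-0.05,0,-0.18,0],[0,0,0,-0.1,0,-0.18,0],[0,0,0,-0.15,0,-0.18,0],[0,0,0,-0.2,0,-0.18,0]]}}

```text
clock: 35.08
eef_pos: [484.1, 10.6, 252.8]
tcp_rot: [3.141, 0.0, 1.772]
contact_force: [1.0, 0.3, 0.2]
opening: 0.002
grasp_force: 0.0
```

Call:
{"api": "move_arm", "payload": {"motion": [[0,0,0,-0.05,0,0,0],[0,0,0,-0.1,0,0,0],[0,0,0,-0.15,0,0,0],[0,0,0,-0.2,0,0,0],[0,0,0,-0.2,0,0,0]]}}

```text
clock: 35.7
eef_pos: [524.2, -186.7, 252.3]
tcp_rot: [-3.141, 0.001, 1.769]
contact_force: [0.4, 0.8, 0.3]
opening: 0.002
grasp_force: 0.0
```

```bash
python3 - <<'E'
from m import *
snap('top','t5'); p,P=load('t5')
c=np.array([464.5,282]);a=.201;R=np.array([[np.cos(a),np.sin(a)],[-np.sin(a),np.cos(a)]])
Q=P[215:335,70:210].reshape(-1,3); L=np.c_[(Q[:,:2]-c)@R.T,Q[:,2]]
L=L[(abs(L[:,0])<70)&(abs(L[:,1])<95)&(L[:,2]<85)&(L[:,2]>60)]
m=np.abs(L[:,2]-np.median(L[:,2]))<3
A=np.c_[L[m][:,:2],np.ones(m.sum())]; print('lid plane',np.linalg.lstsq(A,L[m][:,2],rcond=None)[0],m.sum())
c=np.array([529,-280]);a=-.162;R=np.array([[np.cos(a),np.sin(a)],[-np.sin(a),np.cos(a)]])
hsv=cv2.cvtColor(p,cv2.COLOR_RGB2HSV)
for n,lo,hi in [('red',170,8),('green',45,85)]:
    Q=blob('t5',(400,250),45,lo,hi,50,65); w,_=circ(Q); print(n,w,R@(w[:2]-c))
for n,cc in [('yel',(243,283))]:
    print(n,circ(blob('t5',cc,22,20,35,44,60))[0])
E
```

```text
lid plane [ 1.49209727e-03 -1.90947626e-03  7.34286146e+01] 5930
red [ 0.  0.  0. nan  0.] [-567.23548541  191.01021985]
green [ 534.8 -231.2   10.6   56.9   51. ] [-2.14700755 49.09654121]
yel [459.2  63.6  18.3  50.5 242. ]
  return _methods._mean(a, axis=axis, dtype=dtype,
  ret = ret.dtype.type(ret / rcount)
m.py:10: RuntimeWarning: Mean of empty slice.
  (x,y),r=cv2.minEnclosingCircle(Q[:,:2].astype(np.float32)); return np.round([x,y,r,np.median(Q[:,2]),len(Q)],1), Q.mean(0).round(1)
  ret = um.true_divide(
```

View pics/t5.png

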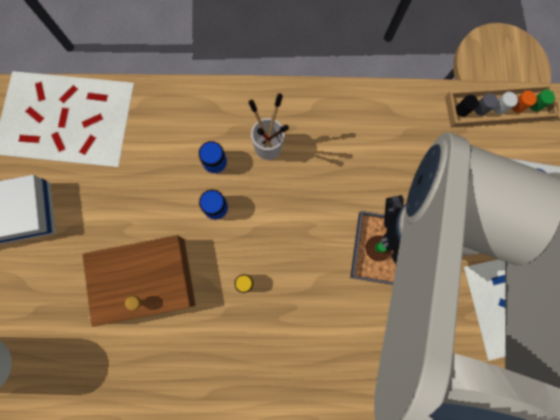

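The top view shows the lid flat at 73.4 mm and level, the knob at (132,303), and yellow unmoved at (243,283). The round block (382,247) is on the cork. The arm hides the red ink here, but the later scene views showed it upright on the white liner. I'm handing the job in.

```bash
python3 -c "
from rig import order; print(order.sign_off())"
```

```text
the job is handed in; nothing more can be done
None
```

Both kits are made up and the job is handed in at about 36 s of robot time: the case holds the blue ink (white liner) and square block (cork) with the lid closed flat, the tray holds the red ink (white) and round block (cork), and the yellow ink and brush jar were left untouched.

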